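# Stand the toppled sample jar back in its carrier and read its logger button with the wand

## Task

One sample jar has toppled out of the bottle carrier: stand it upright, lid up, in the empty middle pocket and let go of it. Then take the reader wand out of its stand and hold it upright with its round head seated over the steel logger button on that jar's lid, pressing so gently that the sprung head goes in about half way, neither hanging loose nor pushed to its stop. Finish while still holding the wand there for the reading, and do not disturb the jars and other things standing round about.

Things in the scene. Friction and masses are not known exactly. Their poses are not given: they have to be found in the camera images.
- jar: Toppled white sample jar, about 0.13 kg: body 44 mm in diameter, 76 mm tall, then a white screw lid 47 mm in diameter up to 93 mm, with a black holder (30 mm wide, 2 mm high) and steel logger button on it. Origin: centre of its underside; z along its axis toward the lid. It starts lying on the bench in front of the carrier, lid toward the robot's left; may roll if nudged.
- jar_spot (a point): The marked spot: centre of the flat top of the toppled jar's steel logger button (17.4 mm in diameter, stands 6 mm above its black holder), 101 mm from the jar's underside on its axis. z points out of the lid.
- carrier: White plastic bottle carrier, fixed to the bench: block 68 mm (x) by 302 mm (y) by 24 mm high, three round pockets in a row along y, 118 mm apart; at each end a 12 mm high ledge with a steel wire handle 49 mm high, 163 mm from the middle. Origin: centre of its underside, z up.
- pocket (a point): Centre of the floor of the empty middle pocket of the carrier: 50 mm in diameter, 14 mm deep, its floor 10 mm above the bench. z up, y along the row of pockets.
- jar_left: A like jar with its own logger button, standing in the pocket at the carrier's +y end (the robot's left); leave it alone. Origin: centre of its underside; its button's top is 101 mm above that.
- jar_right: A like jar, standing in the pocket at the carrier's -y end (the robot's right); leave it alone. Origin: centre of its underside.
- stand: Desk stand of the wand, fixed: black foot 92 mm in diameter and 9 mm high, with a grey upright tube 50 mm in diameter and 72 mm high, open at the top (bore about 32 mm), in which the wand hangs by its collar, head down. Origin: centre of its underside, z up.
- wand: Reader wand, about 0.12 kg, 162 mm long, upright in its stand. Origin: on its axis at the rim of the head when fully out; z up the wand. From there: black head 0-13 mm (27 mm wide), orange neck to 27, grey barrel (26 mm) to 60, black collar (39 mm) to 68, blue handle to 157 (24 mm thick along y, 30 mm along x), black end to 162 mm. Lift it straight up by 60 mm or more to clear the stand.
- wand_grip (a point): Middle of the upper handle, on the wand's axis, 122 mm above the wand's origin; axes as the wand's. Grip across the wand's y (24 mm).
- head_face (a point): Centre of the contact face inside the wand's head, on its axis; it moves with the sprung head. The head's round recess is about 22 mm in diameter and 4 mm deep and fits over the logger button, so the rim reaches 4 mm below this point. z points up into the wand.
- wand_head (a joint): How far the wand's head is pushed into the barrel, m: 0 fully out, 0.012 at its stop. A spring pushes it out with 1.4 N at 0, rising 0.35 N per mm to 5.6 N at the stop. The orange neck seen between head and barrel is 14 mm long when the head is out and 2 mm at the stop.
- slide_box: Dark green slide box 90 x 105 x 35 mm, a loose bystander. Origin: centre of its underside.
- specimen_cup: Specimen cup with orange lid, 62 mm across, 71 mm high, a loose bystander at the left. Origin: centre of its underside.
- petri_dish: Petri dish 61 mm across, 15 mm high, a loose bystander near the front. Origin: centre of its underside.
Things that resemble listed ones, but are neither listed nor needed, are in the scene too. There is more than one size of the stand; the one meant has the size given above. Of the things that look like the wand, the smaller one is meant.

How it is judged:
On the way, in this order (a step that is already met when the one before it is completed fails the run):
1. the toppled jar stands upright, lid up, on the floor of the middle pocket, and the fingers have let go of it (horizontal distance between jar and pocket below 0.006 m and z of jar in the frame of pocket between -0.003 and 0.003 m and angle between jar's own z axis and vertical below 0.08 rad and z of jar_spot in the frame of pocket above 0.095 m and contact force between the fingers and jar below 0.1 N and linear speed of jar below 0.02 m/s), for 0.3 s.
2. the wand is held in the fingers, clear of its stand, its head still fully out (z of wand in the frame of stand above 0.05 m and contact force between wand and stand below 0.05 N and contact force between the fingers and wand above 1 N and value of joint wand_head below 0.0015 m), for 0.2 s.
At the end, for the whole second after the job is handed in: Jar in the middle pocket (6 mm, on its floor, 0.08 rad), let go. Wand held, off its stand, within 0.12 rad of vertical and 0.1 of the jar; button in the head's recess (3.5 mm), touching its face; head in 2 to 10.5 mm, 1.2 to 8 N; wand still. Other jars upright within 15 mm. Stays so to the end (horizontal distance between jar and pocket below 0.006 m and z of jar in the frame of pocket between -0.003 and 0.003 m and angle between jar's own z axis and vertical below 0.08 rad and z of jar_spot in the frame of pocket above 0.095 m and contact force between each of the fingers, the arm and jar below 0.1 N and x of jar_spot in the frame of head_face between -0.0035 and 0.0035 m and y of jar_spot in the frame of head_face between -0.0035 and 0.0035 m and z of jar_spot in the frame of head_face above -0.002 m and angle between the z axis of wand and the z axis of jar, either way round below 0.1 rad and angle between wand's own z axis and vertical below 0.12 rad and value of joint wand_head between 0.002 and 0.0105 m and contact force between wand and jar between 1.2 and 8 N and contact force between the fingers and wand above 1 N and contact force between wand and stand below 0.05 N and linear speed of wand below 0.02 m/s and distance of each of jar_left, jar_right from where it was at the start of the episode below 0.015 m and angle between each of jar_left, jar_right's own z axis and vertical below 0.1 rad); the arm keeps its last pose, push and grip.
It fails at once if a neighbouring jar is knocked over or shoved more than 30 mm (angle between any of jar_left, jar_right's own z axis and vertical above 0.5 rad or distance of any of jar_left, jar_right from where it was at the start of the episode above 0.03 m).
It fails at once if the slide box, the specimen cup or the petri dish is shoved more than 30 mm (distance of any of slide_box, specimen_cup, petri_dish from where it was at the start of the episode above 0.03 m).
It fails at once if the wand is pressed or knocked on the jar with more than 20 N (contact force between wand and jar above 20 N).
It also fails if it takes over 66 s, if anything falls off the work surface, if the arm or the gripper's body presses on something with over 40 N, if the wrist force passes 120 N, or if a joint passes its speed limit or range.

## Robot

A 6-joint arm with a two-finger parallel gripper is mounted at the origin on a cart in front of the work surface, level with it; the furniture and walls round the work are solid. World frame = base frame: x ahead of the robot, y to its left, z up, the work surface at z = 0. Lengths are in m, angles in rad, forces in N, time in s.
With the tool pointing down it reaches from about 0.275 to 0.75 m from the base axis. Payload 10.2 kg.
Tool frame: the origin (TCP) lies midway between the tips of the shut fingers; the grasp point (between the pads) lies 19 mm behind it (tcp_to_grasp is the distance from the TCP to the grasp point, in m); z points along the fingers, y is the line along which they close (so a half turn about z gives the same grasp; the last joint's range is limited). The gripper opens to 88 mm and grips with 3 to 60 N. Pads are 18 mm wide; open, the fingers measure 123 mm over their backs; the gripper's body (75 mm by 187 mm) begins 45 mm behind the grasp point.
Start: joints at [0.917, 0.313, 1.498, -0, 1.331, -0.223], TCP at [0.219, 0.477, 0.239] pointing down, gripper open.
Joint ranges: [-2.94, 2.94], [-0.97, 2.17], [0.19, 2.56], [-1.23, 4.37], [0.02, 3.11], [-2.88, 2.88]. Speed limits (rad/s): [2.39, 2.39, 3.01, 3.14, 3.14, 3.14].

## Interface

Orientations are given as a 3x3 rotation matrix whose columns are the frame's x, y, z axes.
In Python, from plant import * gives the robot as it stands. The module is installed in compiled form; this text tells all that it offers.
- The arm moves only by the tool send_rows, never from a script. Its argument "commands" is a list of rows, each an object with "jaw": the opening, from 0 (shut) to 1 (fully open); "xyz": the shift along the tool's x, y, z in m, a list of three; "rotation": the turn, a rotation vector about the tool's x, y, z in rad, a list of three. In form: [{"jaw": jaw, "xyz": [x, y, z], "rotation": [rx, ry, rz]}, ...]. A call has 1 to 8 rows; each row shifts and turns the commanded pose from where the row before left it, along the tool's axes as they then stand; what a row does not reach is not made up. A row lasts 1/10 s, in which the tool goes at most 50 mm and 8.59 degrees, less where a joint would pass 70% of its speed; a pose out of reach is approached as far as the arm can. A call is refused whole if a number of a shift passes 0.05 or a number of a turn 0.15, either way. A call with a gripper value outside its range is refused whole. The fingers move at their own pace and stop on an object; the grip force is fixed at half the most. Time passes only in rows, so rows that do not move let the fingers close. It gives the time, the measured TCP pose, the force, the opening and the grip force at its end, in the units of the state.
- get_obs(): the state, without advancing time (a new reading comes with each control period).
- grab_frame(name): name is "scene" or "top"; returns a dict with "img" (400x640x3 uint8, red, green, blue), "range_z" (400x640 float32, m along the optical axis (not along the pixel's ray), 0 where there is no reading), "fx", "fy", "cx", "cy" (pixels), "k1" (the pictures are not rectified: a ray, as slopes to the right and down, at radius r is drawn at 1 + k1 r^2 times it, then the intrinsics apply), "R" (3x3) and "t" (3): a world point X has camera coordinates R X + t. Camera axes: x right, y down, z forward; pixel columns grow to the right and rows downward; lengths in m; the calibration is good to about 2 mm. A picture is of the moment at which its call begins.
- hand_in(): hands the job in; it is judged then, once.
The state is a dict: "t": time; "qpos": joint angles; "qvel": joint speeds; "effort": joint torques, N m; "tool_pos": TCP position; "tool_rot": TCP orientation; "contact_force": force on the tool from outside, world axes, zero at the start; "wrist_torque": the same for the moment, N m; "finger_gap": opening from 0.0 (shut) to 1.0 (fully open); "finger_force": force on a finger pad.
Only numpy, scipy, OpenCV 4.12 (cv2) and the standard library are available. Lean on these libraries where they do the work, as an engineer would, in place of code of your own. Each camera call takes 0.05 s, during which the arm holds its last target. There are 200 camera calls.

## Working session

There is one attempt and no reset: what is moved stays moved. The work goes in short steps, Python scripts to look and compute and a tool call to move; the robot and the scene stay as the last step left them, time stands still between calls to the robot, and variables do not carry over. Pictures are saved under pics/ and viewed, at most 10 in all, crops included, and the job is handed in when it is done.

Besides the shell and the picture viewer there is one more tool, called after ">>>" as name(argument=value, ...) on one line, values as JSON. send_rows: Moves the arm, as the interface text tells. Its arguments: {"type":"object","properties":{"commands":{"type":"array","items":{"type":"object","properties":{"jaw":{"type":"number"},"xyz":{"type":"array","items":{"type":"number"}},"rotation":{"type":"array","items":{"type":"number"}}}}}},"required":["commands"]}

```bash
mkdir -p pics; cat > h.py <<'E'
from plant import *
import numpy as np, cv2
def pts(f):
    H,W=f["range_z"].shape; u,v=np.meshgrid(np.arange(W),np.arange(H))
    K=np.array([[f["fx"],0,f["cx"]],[0,f["fy"],f["cy"]],[0,0,1.]])
    p=cv2.undistortPoints(np.stack([u,v],-1).reshape(-1,1,2).astype(float),K,np.array([f["k1"],0,0,0.])).reshape(H,W,2)
    z=f["range_z"]; c=np.dstack([p[...,0]*z,p[...,1]*z,z])
    w=(c-f["t"])@f["R"]   # R^T (c-t)
    w[z==0]=np.nan
    return w
E
python3 - <<'E'
from h import *
o=get_obs(); print({k:np.round(v,3).tolist() for k,v in o.items()})
for n in("scene","top"):
    f=grab_frame(n); np.savez(n,**f); cv2.imwrite(f"pics/{n}0.png",f["img"][...,::-1])
    print(n,f["fx"],f["cx"],f["cy"],f["k1"],np.round(f["R"],3).tolist(),f["t"], -f["R"].T@f["t"])
E
```

```text
{'t': 0.0, 'qpos': [0.917, 0.313, 1.498, 0.0, 1.331, -0.223], 'qvel': [0.001, -0.001, -0.001, 0.001, 0.0, 0.001], 'effort': [0.0, -40.221, -25.227, 0.069, 0.035, -0.0], 'tool_pos': [0.219, 0.477, 0.238], 'tool_rot': [[-0.909, 0.418, -0.001], [0.418, 0.909, -0.001], [0.0, -0.001, -1.0]], 'contact_force': [-0.102, 0.127, 0.453], 'wrist_torque': [0.0, 0.018, -0.02], 'finger_force': 0.0, 'finger_gap': 1.0}
scene 419.6455271244448 317.8029916567274 202.03976871261705 -0.11073488378268334 [[0.431, -0.902, -0.012], [-0.701, -0.326, -0.634], [0.568, 0.282, -0.773]] [-0.31165128  0.41959203  0.93249269] [-0.10158587 -0.40750557  0.98302906]
top 414.3465096765129 320.6441503952687 202.12576558366584 -0.08911771431738714 [[0.013, -1.0, 0.004], [-0.997, -0.014, -0.078], [0.079, -0.003, -0.997]] [-0.10092578  0.54370177  1.44574641] [ 0.42978435 -0.08977237  1.48432026]
```

View pics/scene0.png

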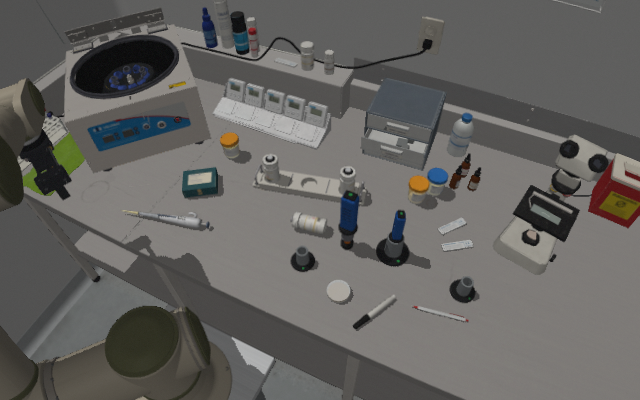

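View pics/top0.png

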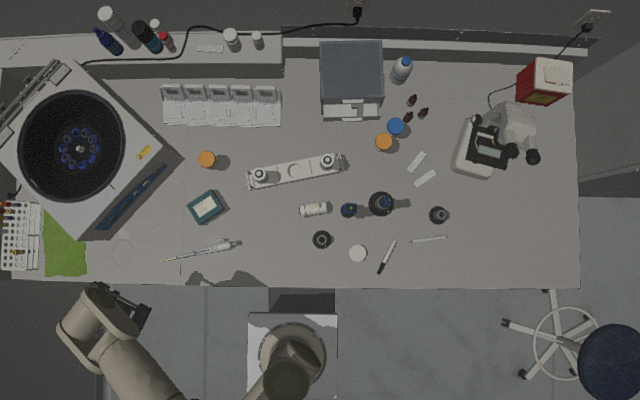

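The scene shows the toppled white jar at about (310,223). Two objects look like the wand: a big blue one without a stand at (348,215), and a smaller one in a stand at (397,235). Empty stands are at (303,258) and (462,290). The lookalike jars stand in the carrier at (270,168) and (347,178). By the description I want the smaller wand at (397,235), so I'll check it in a close crop and measure.

```bash
python3 - <<'E'
from h import *
f=dict(np.load("scene.npz")); t=dict(np.load("top.npz"))
a=cv2.resize(f["img"][150:290,240:440],(800,560),interpolation=cv2.INTER_CUBIC); cv2.imwrite("pics/crop_s.png",a[...,::-1])
a=cv2.resize(t["img"][140:260,240:400],(800,600),interpolation=cv2.INTER_CUBIC); cv2.imwrite("pics/crop_t.png",a[...,::-1])
for n,g in(("s",f),("t",t)):
    np.save("P"+n,pts(g))
P=np.load("Pt.npy"); 
for (v,u) in [(170,295),(209,308),(209,320),(210,312),(160,327),(175,259),(210,348),(202,384),(240,320),(225,280),(254,357),(205,205),(213,438)]: print(u,v,np.round(P[v,u],3))
E
```

```text
295 170 [0.66  0.    0.012]
308 209 [ 0.518 -0.05   0.048]
320 209 [ 0.519 -0.092  0.045]
312 210 [ 0.516 -0.064  0.04 ]
327 160 [ 0.68  -0.113  0.112]
259 175 [0.626 0.114 0.115]
348 210 [ 0.507 -0.177  0.216]
384 202 [ 0.539 -0.299  0.145]
320 240 [ 0.411 -0.093 -0.003]
280 225 [ 0.463  0.051 -0.   ]
357 254 [ 0.364 -0.224  0.015]
205 205 [0.528 0.314 0.037]
438 213 [ 0.51  -0.503  0.054]
```

View pics/crop_s.png

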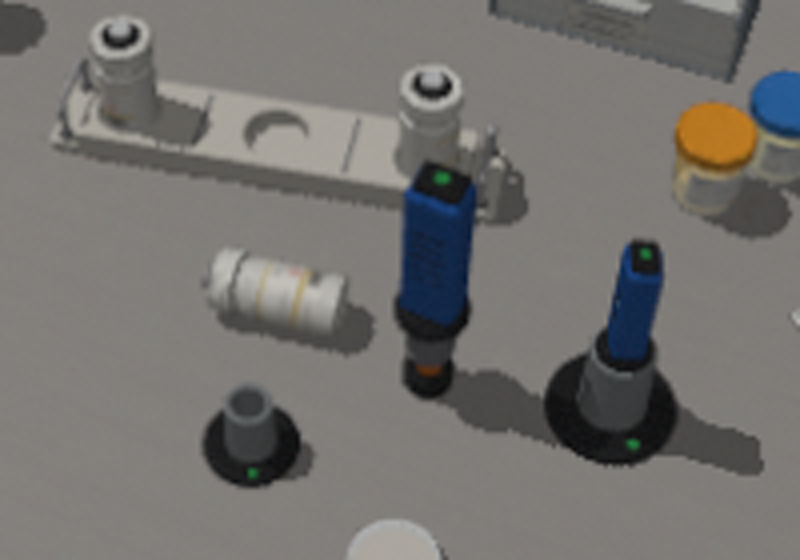

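View pics/crop_t.png

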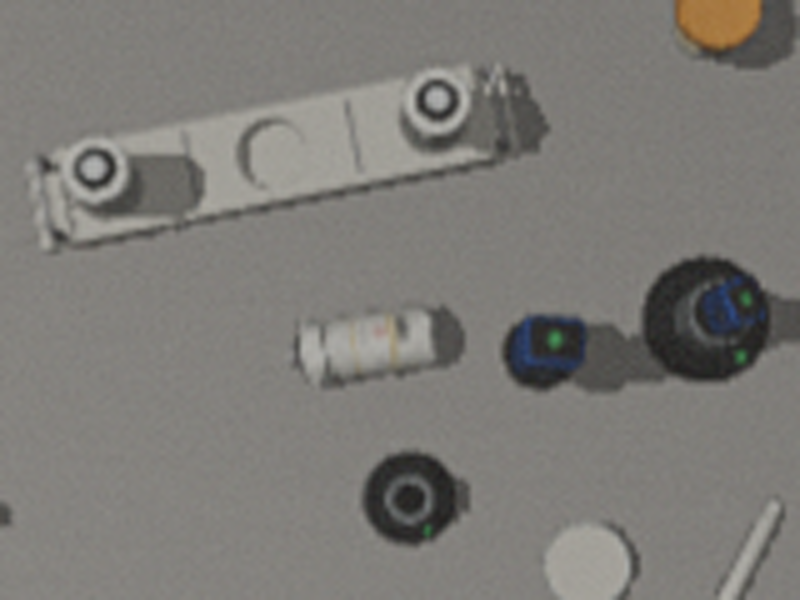

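The crops confirm the choice. The small wand at scene (397,235), top (384,203), sits in the 92 mm stand. The larger lookalike stands free at (348,210), and the jar lies with its lid to the left. The empty pocket is at top (294,171). Next I'll measure these.

```bash
cat >> h.py <<'E'
def ray(f,uv,z):
    K=np.array([[f["fx"],0,f["cx"]],[0,f["fy"],f["cy"]],[0,0,1.]])
    p=cv2.undistortPoints(np.array(uv,float).reshape(-1,1,2),K,np.array([f["k1"],0,0,0.])).reshape(-1,2)
    d=np.c_[p,np.ones(len(p))]@f["R"]; c=-f["R"].T@f["t"]
    return c+d*((z-c[2])/d[:,2])[:,None]
E
python3 - <<'E'
from h import *
F={"s":dict(np.load("scene.npz")),"t":dict(np.load("top.npz"))}
def near(P,x,y,r): return np.hypot(P[...,0]-x,P[...,1]-y)<r
for n in"st":
    f=F[n];P=np.load(f"P{n}.npy");Z=P[...,2]; hsv=cv2.cvtColor(f["img"],cv2.COLOR_RGB2HSV)
    print("==",n)
    B=[]
    for nm,x,y in(("L",.626,.114),("R",.68,-.113)):
        m=near(P,x,y,.035)&(Z>.09); q=P[m]; print("jar",nm,m.sum(),np.round(q.mean(0),4), np.round((np.nanpercentile(q,2,0)+np.nanpercentile(q,98,0))/2,4),"zmax",np.round(np.nanpercentile(q[:,2],[50,95]),4))
        # dark holder ring
        d=m&(hsv[...,2]<90); v,u=np.nonzero(d)
        if len(u)>5: (c,r,a)=cv2.minAreaRect(np.c_[u,v].astype(np.float32)); B.append(ray(f,[c],.105)[0]); print("  ring",len(u),np.round(B[-1],4))
    if len(B)==2: print(" mid",np.round((B[0]+B[1])/2,4),"yaw",np.degrees(np.arctan2(-(B[0]-B[1])[0],(B[0]-B[1])[1])))
    c=near(P,.655,0,.2)&(Z>.017)&(Z<.03); q=P[c]; r=cv2.minAreaRect(q[:,:2].astype(np.float32)); print("carrier top",r, np.round(np.median(q[:,2]),4))
    h=near(P,.655,0,.03)&(Z<.019); q=P[h]; print("pocket low",h.sum(),np.round(np.nanmean(q,0),4),np.round([q.min(0),q.max(0)],4).tolist())
    j=near(P,.517,-.07,.075)&(Z>.008)&(P[...,1]>-.135); q=P[j]; print("jar",j.sum(),np.round([np.percentile(q,1,0),np.percentile(q,99,0)],4).tolist())
    r=cv2.minAreaRect(q[:,:2].astype(np.float32)); print(r)
    b=near(P,.53,-.29,.07)&(hsv[...,0]>105)&(hsv[...,0]<125)&(hsv[...,1]>120)&(Z>.07); q=P[b]; print("blue",b.sum(),np.round([np.percentile(q,2,0),np.percentile(q,98,0)],4).tolist())
    tp=near(P,.53,-.29,.07)&(Z>.165); q=P[tp]; print("top end",tp.sum(),np.round(q.mean(0),4) if tp.any() else"")
    if tp.sum()>5: print(cv2.minAreaRect(q[:,:2].astype(np.float32)))
    ft=near(P,.53,-.29,.08)&(Z>.004)&(Z<.014)&(hsv[...,2]<70); q=P[ft]; print("foot",cv2.minEnclosingCircle(q[:,:2].astype(np.float32)))
    g=near(P,.53,-.29,.08)&(hsv[...,0]>40)&(hsv[...,0]<85)&(hsv[...,1]>120); print("green",np.round(P[g],3).tolist())
    w=near(P,.507,-.177,.06)&(Z>.15); q=P[w]; print("big",w.sum(),cv2.minAreaRect(q[:,:2].astype(np.float32)),q[:,2].max())
E
```

```text
== s
jar L 184 [0.628  0.1123 0.1029] [0.6316 0.1139 0.1027] zmax [0.1036 0.1124]
  ring 33 [0.6341 0.1078 0.105 ]
jar R 195 [ 0.6779 -0.1171  0.103 ] [ 0.6817 -0.1164  0.1019] zmax [0.1036 0.1117]
  ring 31 [ 0.6829 -0.1153  0.105 ]
 mid [ 0.6585 -0.0038  0.105 ] yaw 12.331333435523554
carrier top ((0.6571433544158936, -0.009953781962394714), (0.3267308473587036, 0.2709454894065857), 61.3643684387207) 0.0241
pocket low 151 [0.6607 0.0034 0.0108] [[0.6254, -0.0175, -0.0021], [0.6834, 0.0259, 0.0189]]
jar 533 [[0.4941, -0.1154, 0.01], [0.5453, -0.0177, 0.0487]]
((0.5041173100471497, -0.06663021445274353), (0.07999170571565628, 0.10077687352895737), 7.127879619598389)
blue 236 [[0.5293, -0.3252, 0.0818], [0.5475, -0.2993, 0.1707]]
top end 94 [ 0.5419 -0.3124  0.1721]
((0.543637752532959, -0.312338262796402), (0.026332050561904907, 0.02240149676799774), 17.261016845703125)
foot ((0.5435791611671448, -0.31303948163986206), 0.04653772711753845)
green [[0.547, -0.309, 0.177], [0.55, -0.311, 0.175], [0.545, -0.309, 0.176], [0.548, -0.312, 0.175], [0.547, -0.314, 0.177], [0.542, -0.311, 0.17
[... 799 characters left out ...]
 low 153 [0.6586 0.0042 0.0094] [[0.6346, -0.0218, 0.0017], [0.6818, 0.0284, 0.0184]]
jar 344 [[0.4946, -0.1125, 0.0201], [0.5485, -0.0143, 0.0494]]
((0.5400720238685608, -0.05792074650526047), (0.0845380648970604, 0.10124346613883972), 10.40320873260498)
blue 25 [[0.5306, -0.3137, 0.0948], [0.5546, -0.2946, 0.1708]]
top end 62 [ 0.5431 -0.3084  0.171 ]
((0.5434092283248901, -0.3086686432361603), (0.028577424585819244, 0.022906607016921043), 27.142921447753906)
foot ((0.5426592826843262, -0.308979332447052), 0.04564671590924263)
green [[0.546, -0.311, 0.174]]
big 147 ((0.5132219791412354, -0.18389472365379333), (0.0380014069378376, 0.03249739482998848), 89.34459686279297) 0.22003626848299154
```

```bash
python3 - <<'E'
from h import *
F={"s":dict(np.load("scene.npz")),"t":dict(np.load("top.npz"))}
for n in"st":
    P=np.load(f"P{n}.npy");Z=P[...,2];f=F[n]
    m=(abs(P[...,0]-.52)<.035)&(P[...,1]>-.13)&(P[...,1]<.01)&(Z>.03); m=cv2.morphologyEx(m.astype(np.uint8),cv2.MORPH_OPEN,np.ones((3,3)))>0
    q=P[m]; 
    # cylinder axis fit: radius 22 body, unknown yaw, x0 ; z=0.0225
    from scipy.optimize import least_squares
    def res(p,q):
        d=np.array([-np.sin(p[1]),np.cos(p[1])]); nrm=np.array([d[1],-d[0]])
        s=(q[:,:2]-[p[0],-.065])@nrm
        return np.hypot(s,q[:,2]-p[2])-.0223
    s=least_squares(res,[.52,.1,.022],args=(q,),loss="soft_l1",f_scale=.002)
    p=s.x; d=np.array([-np.sin(p[1]),np.cos(p[1])]); al=(q[:,:2]-[p[0],-.065])@d
    print(n,m.sum(),np.round(p,4),"yaw deg",np.degrees(p[1]),"along",np.round(np.percentile(al,[0,2,98,100]),4), "rms",np.std(s.fun))
    # lid: radial distance vs along
    nrm=np.array([d[1],-d[0]]); rad=np.hypot((q[:,:2]-[p[0],-.065])@nrm,q[:,2]-p[2])
    for a in np.arange(-.06,.06,.008):
        k=(al>=a)&(al<a+.008)
        if k.sum()>3: print("  %.3f %d %.4f"%(a,k.sum(),np.median(rad[k])))
    hsv=cv2.cvtColor(f["img"],cv2.COLOR_RGB2HSV)
    b=(np.hypot(P[...,0]-.543,P[...,1]+.311)<.03)&(Z>.085)&(Z<.18); w=P[b][:,:2].astype(np.float32)
    best=[]
    for a in np.radians(np.arange(0,90,1)):
        R=np.array([[np.cos(a),np.sin(a)],[-np.sin(a),np.cos(a)]]); v=w@R.T
        lo,hi=np.percentile(v,3,0),np.percentile(v,97,0)
        dd=np.minimum(abs(v-lo),abs(v-hi)).min(1); best.append((dd.mean(),np.degrees(a),hi-lo,R.T@((hi+lo)/2)))
    best.sort(key=lambda x:x[0]); print("wand",best[:3])
E
```

```text
s 394 [0.5227 0.1996 0.0228] yaw deg 11.437637242151629 along [-0.0491 -0.0462  0.0422  0.0507] rms 0.0025703383424957173
  -0.052 16 0.0209
  -0.044 30 0.0223
  -0.036 30 0.0227
  -0.028 36 0.0217
  -0.020 35 0.0222
  -0.012 33 0.0222
  -0.004 36 0.0226
  0.004 35 0.0224
  0.012 31 0.0217
  0.020 34 0.0212
  0.028 39 0.0240
  0.036 35 0.0242
  0.044 4 0.0106
wand [(np.float64(0.0020874117367943672), np.float64(24.000000000000004), array([0.02395074, 0.0226218 ]), array([ 0.54262728, -0.31231484])), (np.float64(0.002088358798042008), np.float64(23.0), array([0.02412661, 0.0227525 ]), array([ 0.5427581 , -0.31234361])), (np.float64(0.0020993577106307158), np.float64(25.0), array([0.02392652, 0.02253422]), array([ 0.54256195, -0.3122321 ]))]
t 278 [0.5214 0.1777 0.0216] yaw deg 10.181302752899098 along [-0.0471 -0.0453  0.0452  0.0476] rms 0.0030116454345721667
  -0.052 9 0.0210
  -0.044 22 0.0217
  -0.036 22 0.0207
  -0.028 26 0.0215
  -0.020 22 0.0226
  -0.012 24 0.0220
  -0.004 26 0.0219
  0.004 26 0.0220
  0.012 23 0.0225
  0.020 22 0.0203
  0.028 23 0.0247
  0.036 23 0.0243
  0.044 10 0.0226
wand [(np.float64(0.0025824886010707717), np.float64(23.0), array([0.02780831, 0.02153287]), array([ 0.54286892, -0.30829918])), (np.float64(0.002599266507282102), np.float64(21.0), array([0.02784557, 0.02130899]), array([ 0.54284345, -0.30807554])), (np.float64(0.0025998031682234546), np.float64(22.0), array([0.02795396, 0.02142089]), array([ 0.54291052, -0.30816303]))]
```

```bash
cat >> h.py <<'E'
from scipy.spatial.transform import Rotation as Ro, Slerp
def plan(p1,R1,jaw,vmax=.045,wmax=.13,grasp=True,start=None):
    """rows from the current pose to grasp point p1, orientation R1"""
    o=get_obs(); p,R=(o["tool_pos"],o["tool_rot"]) if start is None else start
    p=np.array(p);R=Ro.from_matrix(R).as_matrix(); p1=np.array(p1)+(.019*R1[:,2] if grasp else 0); R1=Ro.from_matrix(R1).as_matrix()
    rv=Ro.from_matrix(R.T@R1).as_rotvec()
    n=int(max(1,np.ceil(np.linalg.norm(p1-p)/vmax),np.ceil(np.linalg.norm(rv)/wmax)))
    print("n",n)
    S=Slerp([0,1],Ro.from_matrix([R,R1])); pc,Rc=p.copy(),R.copy(); p0=p.copy()
    for k in range(1,n+1):
        pt=p0+(p1-p0)*k/n; Rt=S([k/n]).as_matrix()[0]
        d=np.round(Rc.T@(pt-pc),3); r=np.round(Ro.from_matrix(Rc.T@Rt).as_rotvec(),3)
        print('{"jaw":%g,"xyz":[%g,%g,%g],"rotation":[%g,%g,%g]}'%(jaw,*(d+0.),*(r+0.)))
        pc=pc+Rc@d; Rc=Rc@Ro.from_rotvec(r).as_matrix()
    return pc,Rc
def frame(yaw,tilt):
    """tool y at 'yaw' from x; tool z in the vertical plane across it, tilted from down by tilt toward d=(-sin,cos)"""
    y=np.array([np.cos(yaw),np.sin(yaw),0]); d=np.array([-np.sin(yaw),np.cos(yaw),0])
    z=d*np.sin(tilt)-np.array([0,0,np.cos(tilt)]); return np.c_[np.cross(y,z),y,z]
E
python3 - <<'E'
from h import *
R1=frame(np.radians(10.8),np.radians(-55)); g=np.array([.5224,-.067,.0225])
s=plan(g-.16*R1[:,2]+[-.0,0,.03],R1,1)
print(s[0]); plan(g-.05*R1[:,2],R1,1,start=s)
E
```

```text
n 12
{"jaw":1,"xyz":[-0.036,-0.023,0.009],"rotation":[0.038,-0.074,0.073]}
{"jaw":1,"xyz":[-0.037,-0.019,0.012],"rotation":[0.038,-0.073,0.073]}
{"jaw":1,"xyz":[-0.038,-0.017,0.016],"rotation":[0.038,-0.074,0.073]}
{"jaw":1,"xyz":[-0.037,-0.013,0.019],"rotation":[0.038,-0.074,0.073]}
{"jaw":1,"xyz":[-0.036,-0.01,0.022],"rotation":[0.037,-0.073,0.073]}
{"jaw":1,"xyz":[-0.036,-0.006,0.025],"rotation":[0.038,-0.074,0.073]}
{"jaw":1,"xyz":[-0.033,-0.002,0.028],"rotation":[0.038,-0.074,0.073]}
{"jaw":1,"xyz":[-0.032,0.001,0.03],"rotation":[0.038,-0.073,0.073]}
{"jaw":1,"xyz":[-0.029,0.004,0.032],"rotation":[0.038,-0.074,0.073]}
{"jaw":1,"xyz":[-0.026,0.008,0.035],"rotation":[0.038,-0.074,0.073]}
{"jaw":1,"xyz":[-0.023,0.01,0.035],"rotation":[0.038,-0.073,0.073]}
{"jaw":1,"xyz":[-0.02,0.014,0.037],"rotation":[0.037,-0.074,0.073]}
[0.50063253 0.04626316 0.13374452]
n 3
{"jaw":1,"xyz":[0.008,0,0.042],"rotation":[0,0,0]}
{"jaw":1,"xyz":[0.009,0,0.043],"rotation":[0,0,0]}
{"jaw":1,"xyz":[0.008,0,0.042],"rotation":[0,0,0]}
```

>>> send_rows(commands=[{"jaw":1,"xyz":[-0.036,-0.023,0.009],"rotation":[0.038,-0.074,0.073]},{"jaw":1,"xyz":[-0.037,-0.019,0.012],"rotation":[0.038,-0.073,0.073]},{"jaw":1,"xyz":[-0.038,-0.017,0.016],"rotation":[0.038,-0.074,0.073]},{"jaw":1,"xyz":[-0.037,-0.013,0.019],"rotation":[0.038,-0.074,0.073]},{"jaw":1,"xyz":[-0.036,-0.01,0.022],"rotation":[0.037,-0.073,0.073]},{"jaw":1,"xyz":[-0.036,-0.006,0.025],"rotation":[0.038,-0.074,0.073]}])

```text
t: 0.7
tool_pos: [0.3605, 0.26, 0.1861]
tool_rot: [[-0.587, 0.784, 0.203], [0.665, 0.61, -0.43], [-0.461, -0.117, -0.879]]
contact_force: [0.4, -0.0, 1.0]
finger_gap: 1.0
finger_force: 0.0
```

>>> send_rows(commands=[{"jaw":1,"xyz":[-0.033,-0.002,0.028],"rotation":[0.038,-0.074,0.073]},{"jaw":1,"xyz":[-0.032,0.001,0.03],"rotation":[0.038,-0.073,0.073]},{"jaw":1,"xyz":[-0.029,0.004,0.032],"rotation":[0.038,-0.074,0.073]},{"jaw":1,"xyz":[-0.026,0.008,0.035],"rotation":[0.038,-0.074,0.073]},{"jaw":1,"xyz":[-0.023,0.01,0.035],"rotation":[0.038,-0.073,0.073]},{"jaw":1,"xyz":[-0.02,0.014,0.037],"rotation":[0.037,-0.074,0.073]},{"jaw":1,"xyz":[0,0,0],"rotation":[0,0,0]}])

```text
t: 1.4
tool_pos: [0.5016, 0.0434, 0.1317]
tool_rot: [[-0.105, 0.983, 0.148], [0.563, 0.182, -0.807], [-0.82, -0.001, -0.572]]
contact_force: [0.4, 0.4, 0.1]
finger_gap: 1.002
finger_force: 0.0
```

```bash
python3 - <<'E'
from h import *
o=get_obs(); print(o["t"],o["tool_pos"],np.round(o["qpos"],2),o["contact_force"])
R1=frame(np.radians(10.8),np.radians(-55)); g=np.array([.5224,-.067,.0225])
s=plan(g-.045*R1[:,2],R1,1); s=plan(g,R1,1,start=s,vmax=.03)
E
```

```text
1.4 [0.50159117 0.04340371 0.13173798] [ 0.26  0.58  1.72 -1.05  1.23  0.66] [0.42973575 0.43171284 0.11448065]
n 3
{"jaw":1,"xyz":[0.008,0,0.043],"rotation":[-0.002,0.001,-0.001]}
{"jaw":1,"xyz":[0.009,0,0.043],"rotation":[-0.002,0,0]}
{"jaw":1,"xyz":[0.008,0,0.043],"rotation":[-0.001,0.001,-0.001]}
n 2
{"jaw":1,"xyz":[0,0,0.022],"rotation":[0,0,0]}
{"jaw":1,"xyz":[0,0,0.023],"rotation":[0,0,0]}
```

>>> send_rows(commands=[{"jaw":1,"xyz":[0.008,0,0.043],"rotation":[-0.002,0.001,-0.001]},{"jaw":1,"xyz":[0.009,0,0.043],"rotation":[-0.002,0,0]},{"jaw":1,"xyz":[0.008,0,0.043],"rotation":[-0.001,0.001,-0.001]},{"jaw":1,"xyz":[0,0,0.022],"rotation":[0,0,0]},{"jaw":1,"xyz":[0,0,0.022],"rotation":[0,0,0]},{"jaw":1,"xyz":[0,0,0],"rotation":[0,0,0]}])

```text
t: 2.0
tool_pos: [0.5353, -0.0599, 0.0262]
tool_rot: [[-0.111, 0.986, 0.123], [0.586, 0.165, -0.793], [-0.803, -0.017, -0.596]]
contact_force: [-0.3, 0.7, 0.0]
finger_gap: 0.997
finger_force: 0.0
```

```bash
python3 - <<'E'
from h import *
o=get_obs(); print(o["t"],o["tool_pos"]-0.019*o["tool_rot"][:,2],np.round(o["qpos"],2),o["contact_force"])
f=grab_frame("scene"); a=cv2.resize(f["img"][130:270,200:400],(800,560),interpolation=cv2.INTER_CUBIC); cv2.imwrite("pics/g1.png",a[...,::-1])
E
```

```text
2.0 [ 0.53300498 -0.0448686   0.0375071 ] [ 0.04  0.77  1.74 -1.23  1.01  0.78] [-0.29172326  0.65557286  0.04133171]
```

View pics/g1.png

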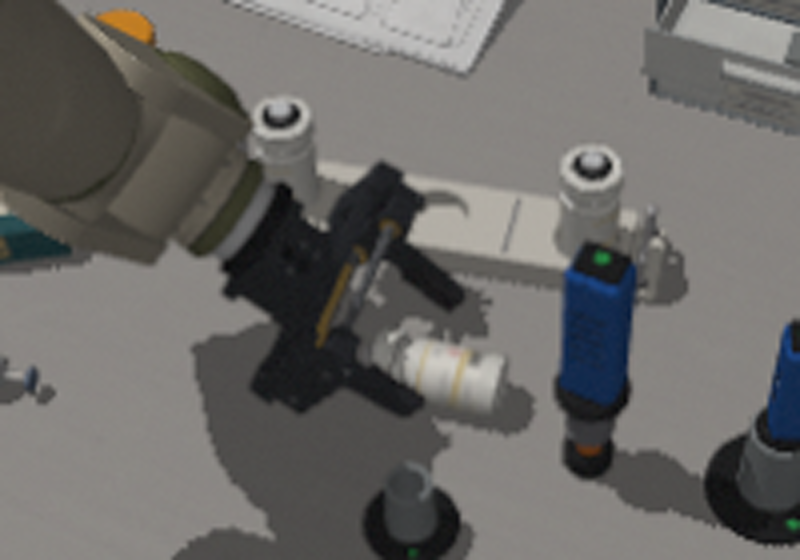

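The wrist joint 4 reached its −1.23 limit, so the tool stopped short, with the fingers open around the jar and not touching it. I'll use a smaller tilt of 48°.

```bash
python3 - <<'E'
from h import *
R1=frame(np.radians(10.8),np.radians(-48)); g=np.array([.5209,-.059,.0225])
plan(g,R1,1,vmax=.02,wmax=.05)
E
```

```text
n 2
{"jaw":1,"xyz":[0.003,-0.007,0.01],"rotation":[-0.014,0.047,-0.001]}
{"jaw":1,"xyz":[0.003,-0.006,0.009],"rotation":[-0.013,0.047,0]}
```

>>> send_rows(commands=[{"jaw":1,"xyz":[0.003,-0.007,0.01],"rotation":[-0.014,0.047,-0.001]},{"jaw":1,"xyz":[0.003,-0.006,0.009],"rotation":[-0.013,0.047,0]},{"jaw":1,"xyz":[0,0,0],"rotation":[0,0,0]},{"jaw":1,"xyz":[0,0,0],"rotation":[0,0,0]}])

```text
t: 2.45
tool_pos: [0.524, -0.0716, 0.011]
tool_rot: [[-0.125, 0.982, 0.138], [0.657, 0.186, -0.731], [-0.743, -0.001, -0.669]]
contact_force: [-0.3, -0.4, 0.8]
finger_gap: 1.001
finger_force: 0.0
```

```bash
python3 - <<'E'
from h import *
o=get_obs(); print(o["t"],o["tool_pos"]-0.019*o["tool_rot"][:,2],np.round(o["qpos"],2),o["contact_force"])
R1=frame(np.radians(10.8),np.radians(-48)); g=np.array([.5209,-.059,.0225])
plan(g,R1,1,vmax=.02,wmax=.05)
E
```

```text
2.45 [ 0.52132975 -0.05773847  0.02371426] [-0.01  0.74  1.8  -1.23  0.88  0.77] [-0.28228785 -0.37951216  0.80097412]
n 1
{"jaw":1,"xyz":[0,-0.001,0.002],"rotation":[-0.001,0.001,0]}
```

>>> send_rows(commands=[{"jaw":0,"xyz":[0,0,0],"rotation":[0,0,0]},{"jaw":0,"xyz":[0,0,0],"rotation":[0,0,0]},{"jaw":0,"xyz":[0,0,0],"rotation":[0,0,0]},{"jaw":0,"xyz":[0,0,0],"rotation":[0,0,0]},{"jaw":0,"xyz":[0,0,0],"rotation":[0,0,0]},{"jaw":0,"xyz":[0,0,0],"rotation":[0,0,0]}])

```text
t: 3.05
tool_pos: [0.5236, -0.0723, 0.0099]
tool_rot: [[-0.126, 0.983, 0.137], [0.658, 0.186, -0.73], [-0.743, -0.002, -0.67]]
contact_force: [-1.5, 0.3, 0.4]
finger_gap: 0.487
finger_force: 30.2
```

```bash
python3 - <<'E'
from h import *
o=get_obs(); print(o["t"],np.round(o["qpos"],3),o["contact_force"],o["finger_gap"],o["finger_force"])
p,R=o["tool_pos"],o["tool_rot"]
g=p-.019*R[:,2]
s=plan(g+[-.03,0,.13],R,0,vmax=.03)
R2=frame(np.radians(12.2),np.radians(42))
# above the pocket, jar axis point 53 mm up from base; base 60 mm above floor
s=plan([.58,-.003,.063+.12],R2,0,wmax=.1,start=s)
E
```

```text
3.05 [-0.016  0.738  1.803 -1.232  0.881  0.767] [-1.53312556  0.31424008  0.41676472] 0.48650784258663843 30.184969745678245
n 5
{"jaw":0,"xyz":[-0.019,-0.006,-0.018],"rotation":[0,0,0]}
{"jaw":0,"xyz":[-0.018,-0.006,-0.018],"rotation":[0,0,0]}
{"jaw":0,"xyz":[-0.019,-0.006,-0.019],"rotation":[0,0,0]}
{"jaw":0,"xyz":[-0.018,-0.006,-0.018],"rotation":[0,0,0]}
{"jaw":0,"xyz":[-0.019,-0.006,-0.018],"rotation":[0,0,0]}
n 16
{"jaw":0,"xyz":[0.001,0.006,-0.004],"rotation":[0,0.098,-0.002]}
{"jaw":0,"xyz":[0.002,0.006,-0.004],"rotation":[0,0.098,-0.002]}
{"jaw":0,"xyz":[0.002,0.006,-0.004],"rotation":[-0.001,0.098,-0.001]}
{"jaw":0,"xyz":[0.003,0.006,-0.004],"rotation":[0,0.098,-0.002]}
{"jaw":0,"xyz":[0.003,0.007,-0.003],"rotation":[0,0.099,-0.002]}
{"jaw":0,"xyz":[0.003,0.006,-0.003],"rotation":[0,0.098,-0.002]}
{"jaw":0,"xyz":[0.003,0.006,-0.003],"rotation":[-0.001,0.098,-0.002]}
{"jaw":0,"xyz":[0.004,0.006,-0.002],"rotation":[0,0.098,-0.001]}
{"jaw":0,"xyz":[0.004,0.006,-0.003],"rotation":[0,0.098,-0.002]}
{"jaw":0,"xyz":[0.004,0.006,-0.001],"rotation":[0,0.098,-0.002]}
{"jaw":0,"xyz":[0.004,0.006,-0.001],"rotation":[0,0.098,-0.002]}
{"jaw":0,"xyz":[0.004,0.007,-0.001],"rotation":[-0.001,0.098,-0.002]}
{"jaw":0,"xyz":[0.005,0.006,-0.001],"rotation":[0,0.098,-0.001]}
{"jaw":0,"xyz":[0.004,0.006,0],"rotation":[0,0.099,-0.002]}
{"jaw":0,"xyz":[0.004,0.006,0.001],"rotation":[0,0.098,-0.002]}
{"jaw":0,"xyz":[0.005,0.006,0.001],"rotation":[0,0.098,-0.002]}
```

>>> send_rows(commands=[{"jaw":0,"xyz":[-0.019,-0.006,-0.018],"rotation":[0,0,0]},{"jaw":0,"xyz":[-0.018,-0.006,-0.018],"rotation":[0,0,0]},{"jaw":0,"xyz":[-0.019,-0.006,-0.019],"rotation":[0,0,0]},{"jaw":0,"xyz":[-0.018,-0.006,-0.018],"rotation":[0,0,0]},{"jaw":0,"xyz":[-0.019,-0.006,-0.018],"rotation":[0,0,0]}])

```text
t: 3.55
tool_pos: [0.4927, -0.0726, 0.1407]
tool_rot: [[-0.126, 0.983, 0.136], [0.658, 0.186, -0.729], [-0.742, -0.002, -0.67]]
contact_force: [0.3, -0.1, -2.1]
finger_gap: 0.489
finger_force: 29.9
```

>>> send_rows(commands=[{"jaw":0,"xyz":[0.001,0.006,-0.004],"rotation":[0,0.098,-0.002]},{"jaw":0,"xyz":[0.002,0.006,-0.004],"rotation":[0,0.098,-0.002]},{"jaw":0,"xyz":[0.002,0.006,-0.004],"rotation":[-0.001,0.098,-0.001]},{"jaw":0,"xyz":[0.003,0.006,-0.004],"rotation":[0,0.098,-0.002]},{"jaw":0,"xyz":[0.003,0.007,-0.003],"rotation":[0,0.099,-0.002]},{"jaw":0,"xyz":[0.003,0.006,-0.003],"rotation":[0,0.098,-0.002]},{"jaw":0,"xyz":[0.003,0.006,-0.003],"rotation":[-0.001,0.098,-0.002]},{"jaw":0,"xyz":[0.004,0.006,-0.002],"rotation":[0,0.098,-0.001]}])

```text
t: 4.35
tool_pos: [0.5354, -0.0314, 0.1542]
tool_rot: [[-0.199, 0.98, 0.004], [0.979, 0.199, -0.048], [-0.047, -0.006, -0.999]]
contact_force: [-0.9, 0.1, -1.1]
finger_gap: 0.486
finger_force: 29.9
```

>>> send_rows(commands=[{"jaw":0,"xyz":[0.004,0.006,-0.003],"rotation":[0,0.098,-0.002]},{"jaw":0,"xyz":[0.004,0.006,-0.001],"rotation":[0,0.098,-0.002]},{"jaw":0,"xyz":[0.004,0.006,-0.001],"rotation":[0,0.098,-0.002]},{"jaw":0,"xyz":[0.004,0.007,-0.001],"rotation":[-0.001,0.098,-0.002]},{"jaw":0,"xyz":[0.005,0.006,-0.001],"rotation":[0,0.098,-0.001]},{"jaw":0,"xyz":[0.004,0.006,0],"rotation":[0,0.099,-0.002]},{"jaw":0,"xyz":[0.004,0.006,0.001],"rotation":[0,0.098,-0.002]},{"jaw":0,"xyz":[0.005,0.006,0.001],"rotation":[0,0.098,-0.002]}])

```text
t: 5.15
tool_pos: [0.5768, 0.0097, 0.1687]
tool_rot: [[-0.156, 0.977, -0.143], [0.723, 0.211, 0.657], [0.672, -0.001, -0.74]]
contact_force: [0.0, 0.7, -1.3]
finger_gap: 0.488
finger_force: 29.9
```

>>> send_rows(commands=[{"jaw":0,"xyz":[0,0,0],"rotation":[0,0,0]},{"jaw":0,"xyz":[0,0,0],"rotation":[0,0,0]}])

```text
t: 5.35
tool_pos: [0.5765, 0.0096, 0.1684]
tool_rot: [[-0.157, 0.977, -0.142], [0.728, 0.212, 0.653], [0.668, -0.001, -0.744]]
contact_force: [-0.1, 0.0, -0.9]
finger_gap: 0.488
finger_force: 29.9
```

```bash
python3 - <<'E'
from h import *
o=get_obs(); print(o["t"],np.round(o["qpos"],3),o["contact_force"],o["finger_gap"]); print(o["tool_pos"]-.019*o["tool_rot"][:,2])
for n in("scene","top"):
    f=grab_frame(n); np.savez(n+"1",**f)
    a=f["img"][100:260,200:420] if n=="scene" else f["img"][120:240,230:390]
    cv2.imwrite(f"pics/h_{n}.png",cv2.resize(a,None,fx=2.4 if n=="scene" else 3.3,fy=2.4 if n=="scene" else 3.3,interpolation=cv2.INTER_CUBIC)[...,::-1])
E
```

```text
5.35 [-0.429  0.664  1.316  0.565  1.642 -0.743] [-0.13578622  0.02487411 -0.93533702] 0.48845136322139415
[ 0.57919603 -0.0028248   0.18251884]
```

View pics/h_scene.png

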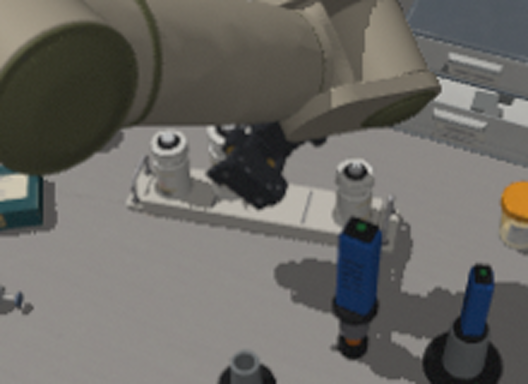

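```bash
python3 - <<'E'
from h import *
for n in("top","scene"):
    f=dict(np.load(n+"1.npz")); P=pts(f); hsv=cv2.cvtColor(f["img"],cv2.COLOR_RGB2HSV); Z=P[...,2]
    m=(np.hypot(P[...,0]-.575,P[...,1]-.0)<.06)&(Z>.17)&(Z<.245)&(hsv[...,1]<60)&(hsv[...,2]>90)
    k,l,st,c=cv2.connectedComponentsWithStats(m.astype(np.uint8)); i=1+np.argmax(st[1:,4]) ; m=l==i
    q=P[m]; print(n,st[i],np.round([np.percentile(q,2,0),np.percentile(q,50,0),np.percentile(q,98,0)],4).tolist())
    t=q[(q[:,2]>.212)&(q[:,2]<.227)]; print(" lid top pts",len(t),np.round(t.mean(0),4)); 
    A=np.c_[t[:,:2],np.ones(len(t))]; co=np.linalg.lstsq(A,t[:,2],rcond=None)[0]; print(" slope",co)
    if n=="top":
        (c,r)=cv2.minEnclosingCircle(t[:,:2].astype(np.float32)); print(c,r)
E
```

```text
top [284 178  15  16 128] [[0.5563, -0.0223, 0.1787], [0.5775, 0.0013, 0.2207], [0.6051, 0.0208, 0.2434]]
 lid top pts 109 [0.5766 0.001  0.2205]
 slope [-0.00443013 -0.00830323  0.22309917]
(0.5778818130493164, -0.001185394823551178) 0.023093068972229958
scene [286 153   8  16  90] [[0.5524, -0.0127, 0.1807], [0.5613, 0.0034, 0.2159], [0.5745, 0.0152, 0.2283]]
 lid top pts 47 [0.5639 0.0038 0.2202]
 slope [ 0.32615918 -0.1749839   0.03688633]
```

View pics/h_top.png

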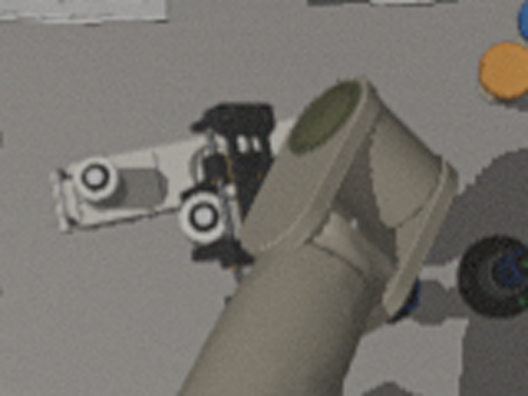

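```bash
python3 - <<'E'
from h import *
R2=frame(np.radians(12.2),np.radians(42))
s=plan([.6585,.0003,.16],R2,0,vmax=.03)
s=plan([.6585,.0003,.096],R2,0,vmax=.025,start=s)
E
```

```text
n 3
{"jaw":0,"xyz":[-0.009,0.026,0.003],"rotation":[0,0.001,0]}
{"jaw":0,"xyz":[-0.008,0.026,0.002],"rotation":[0,0,0]}
{"jaw":0,"xyz":[-0.009,0.026,0.003],"rotation":[-0.001,0.001,0.001]}
n 3
{"jaw":0,"xyz":[-0.014,0,0.016],"rotation":[0,0,0]}
{"jaw":0,"xyz":[-0.015,0,0.016],"rotation":[0,0,0]}
{"jaw":0,"xyz":[-0.014,0,0.015],"rotation":[0,0,0]}
```

>>> send_rows(commands=[{"jaw":0,"xyz":[-0.009,0.026,0.003],"rotation":[0,0.001,0]},{"jaw":0,"xyz":[-0.008,0.026,0.002],"rotation":[0,0,0]},{"jaw":0,"xyz":[-0.009,0.026,0.003],"rotation":[-0.001,0.001,0.001]},{"jaw":0,"xyz":[-0.014,0,0.016],"rotation":[0,0,0]},{"jaw":0,"xyz":[-0.015,0,0.016],"rotation":[0,0,0]},{"jaw":0,"xyz":[-0.014,0,0.015],"rotation":[0,0,0]},{"jaw":0,"xyz":[0,0,0],"rotation":[0,0,0]},{"jaw":0,"xyz":[0,0,0],"rotation":[0,0,0]}])

```text
t: 6.25
tool_pos: [0.6561, 0.0124, 0.0824]
tool_rot: [[-0.156, 0.978, -0.141], [0.725, 0.21, 0.656], [0.671, 0.0, -0.742]]
contact_force: [0.4, -0.3, -1.0]
finger_gap: 0.485
finger_force: 29.9
```

```bash
cat > lid.py <<'E'
from h import *
o=get_obs(); print(o["t"],o["contact_force"]); print("grasp",o["tool_pos"]-.019*o["tool_rot"][:,2])
import sys; zt=float(sys.argv[1])
f=grab_frame("top"); np.savez("top2",**f); P=pts(f); hsv=cv2.cvtColor(f["img"],cv2.COLOR_RGB2HSV); Z=P[...,2]
for nm,x,y,z in(("L",.631,.117,.103),("R",.68,-.112,.103),("J",.657,.003,zt)):
    m=(np.hypot(P[...,0]-x,P[...,1]-y)<.035)&(abs(Z-z)<.012)
    if nm=="J": m&=(hsv[...,1]<60)
    k,l,st,c=cv2.connectedComponentsWithStats(m.astype(np.uint8)); m=l==1+np.argmax(st[1:,4]); q=P[m]
    v,u=np.nonzero(m); cc,r=cv2.minEnclosingCircle(np.c_[u,v].astype(np.float32))
    lt=q[q[:,2]<z+.004]; A=np.c_[lt[:,:2],np.ones(len(lt))]; co=np.linalg.lstsq(A,lt[:,2],rcond=None)[0]
    print(nm,m.sum(),"mean",np.round(q.mean(0),4),"bb",np.round((np.percentile(q,2,0)+np.percentile(q,98,0))/2,4),"circ",cc,r,np.round(ray(f,[cc],z)[0],4),"slope",np.round(co[:2],3),"zmed",np.median(lt[:,2]))
E
python3 lid.py .136
```

```text
6.25 [ 0.40711933 -0.31262029 -0.9524065 ]
grasp [ 6.58751579e-01 -4.81966409e-05  9.65214243e-02]
L 150 mean [0.6314 0.1171 0.1039] bb [0.6314 0.1177 0.1046] circ (258.5, 173.8333282470703) 6.85170316696167 [0.6313 0.1173 0.103 ] slope [-0.006  0.033] zmed 0.10268507403059314Traceback (most recent call last):
  File "lid.py", line 8, in <module>
    k,l,st,c=cv2.connectedComponentsWithStats(m.astype(np.uint8)); m=l==1+np.argmax(st[1:,4]); q=P[m]
                                                                          ~~~~~~~~~^^^^^^^^^^
    return _wrapfunc(a, 'argmax', axis=axis, out=out, **kwds)
    return bound(*args, **kwds)
ValueError: attempt to get argmax of an empty sequence
```

Jar R is hidden by the arm, so I'll skip it.

```bash
sed -i 's/    k,l,st,c=/    if m.sum()<20: continue\n    k,l,st,c=/' lid.py; python3 lid.py .136; python3 - <<'E'
from h import *
f=dict(np.load("top2.npz")); P0=np.load("Pt.npy"); f0=dict(np.load("top.npz"))
# R circle from first frame
P=P0; m=(np.hypot(P[...,0]-.68,P[...,1]+.112)<.035)&(abs(P[...,2]-.103)<.012); v,u=np.nonzero(m); cc,r=cv2.minEnclosingCircle(np.c_[u,v].astype(np.float32)); print("R0",cc,r,ray(f0,[cc],.103))
E
```

```text
6.3 [ 0.16708214 -0.42901275 -1.25077246]
grasp [ 6.58990913e-01 -1.77884414e-04  9.71158907e-02]
L 152 mean [0.6313 0.117  0.1041] bb [0.6308 0.1176 0.1036] circ (258.631591796875, 173.92105102539062) 6.949905872344971 [0.631  0.1168 0.103 ] slope [0.03  0.027] zmed 0.1025623759184453
J 150 mean [0.6563 0.0018 0.1352] bb [0.6565 0.0024 0.135 ] circ (292.8999938964844, 165.10000610351562) 7.184804916381836 [ 6.569e-01 -3.000e-04  1.360e-01] slope [ 0.045 -0.003] zmed 0.13426673753781632
R0 (326.6511535644531, 160.44186401367188) 6.966176986694336 [[ 0.67995491 -0.11167582  0.103     ]]
```

```bash
python3 - <<'E'
from h import *
R2=frame(np.radians(12.2),np.radians(42))
s=plan([.659,.0015,.0765],R2,0,vmax=.008)
s=plan([.659,.0015,.0665],R2,0,vmax=.005,start=s)
E
```

```text
n 3
{"jaw":0,"xyz":[-0.004,0,0.006],"rotation":[0.001,0,0]}
{"jaw":0,"xyz":[-0.004,0,0.005],"rotation":[0,-0.001,0]}
{"jaw":0,"xyz":[-0.005,0,0.006],"rotation":[0.001,0,0]}
n 2
{"jaw":0,"xyz":[-0.003,0,0.004],"rotation":[0,0,0]}
{"jaw":0,"xyz":[-0.003,0,0.003],"rotation":[0,0,0]}
```

>>> send_rows(commands=[{"jaw":0,"xyz":[-0.004,0,0.006],"rotation":[0.001,0,0]},{"jaw":0,"xyz":[-0.004,0,0.005],"rotation":[0,-0.001,0]},{"jaw":0,"xyz":[-0.005,0,0.006],"rotation":[0.001,0,0]},{"jaw":0,"xyz":[0,0,0],"rotation":[0,0,0]}])

```text
t: 6.75
tool_pos: [0.655, 0.0143, 0.059]
tool_rot: [[-0.154, 0.977, -0.145], [0.725, 0.212, 0.655], [0.671, -0.004, -0.741]]
contact_force: [0.2, -0.3, -0.6]
finger_gap: 0.485
finger_force: 29.9
```

>>> send_rows(commands=[{"jaw":0,"xyz":[-0.003,0,0.004],"rotation":[0,0,0]},{"jaw":0,"xyz":[-0.003,0,0.003],"rotation":[0,0,0]},{"jaw":0,"xyz":[0,0,0],"rotation":[0,0,0]}])

```text
t: 7.05
tool_pos: [0.6555, 0.0145, 0.0515]
tool_rot: [[-0.156, 0.977, -0.143], [0.725, 0.212, 0.656], [0.671, -0.001, -0.741]]
contact_force: [-0.6, 1.6, 2.3]
finger_gap: 0.487
finger_force: 30.0
```

```bash
python3 lid.py .104; python3 lid.py .104
```

```text
7.05 [-0.63586716  1.5693874   2.31795626]
grasp [0.65824269 0.00205984 0.06554383]
L 154 mean [0.6313 0.117  0.1035] bb [0.6312 0.1174 0.1037] circ (258.6962585449219, 173.94859313964844) 7.00354528427124 [0.6309 0.1166 0.103 ] slope [0.024 0.06 ] zmed 0.10265288873202999
J 142 mean [0.656  0.0041 0.104 ] bb [0.6565 0.0047 0.1046] circ (292.5, 167.0) 7.017934322357178 [0.6558 0.003  0.104 ] slope [0.005 0.009] zmed 0.10340293984364551
7.1 [-0.54053389  1.30419553  2.58031958]
grasp [0.6582258  0.00199661 0.06554571]
L 152 mean [0.6312 0.117  0.1037] bb [0.6311 0.1177 0.1038] circ (258.631591796875, 173.92105102539062) 6.949905872344971 [0.631  0.1168 0.103 ] slope [0.04  0.015] zmed 0.10251993171074089
J 139 mean [0.6563 0.0042 0.1037] bb [0.6562 0.0047 0.1025] circ (292.5, 167.0) 7.017934322357178 [0.6558 0.003  0.104 ] slope [0.005 0.031] zmed 0.10312976789529571
```

>>> send_rows(commands=[{"jaw":0.6,"xyz":[0,0,0],"rotation":[0,0,0]},{"jaw":0.8,"xyz":[0,0,0],"rotation":[0,0,0]},{"jaw":1,"xyz":[0,0,0],"rotation":[0,0,0]},{"jaw":1,"xyz":[0,0,0],"rotation":[0,0,0]},{"jaw":1,"xyz":[0,0,0],"rotation":[0,0,0]}])

```text
t: 7.65
tool_pos: [0.6555, 0.0142, 0.0511]
tool_rot: [[-0.156, 0.977, -0.143], [0.726, 0.212, 0.655], [0.67, -0.002, -0.742]]
contact_force: [-0.5, -0.7, 0.1]
finger_gap: 0.918
finger_force: 0.0
```

>>> send_rows(commands=[{"jaw":1,"xyz":[0.007,0,-0.007],"rotation":[0,0,0]},{"jaw":1,"xyz":[0.02,0,-0.022],"rotation":[0,0,0]},{"jaw":1,"xyz":[0.03,0,-0.033],"rotation":[0,0,0]},{"jaw":1,"xyz":[0.03,0,-0.033],"rotation":[0,0,0]},{"jaw":1,"xyz":[0.03,0,-0.033],"rotation":[0,0,0]}])

```text
t: 8.15
tool_pos: [0.6553, 0.0155, 0.2273]
tool_rot: [[-0.156, 0.977, -0.143], [0.726, 0.212, 0.654], [0.67, -0.001, -0.742]]
contact_force: [0.3, -0.7, 0.1]
finger_gap: 1.0
finger_force: 0.0
```

```bash
python3 lid.py .104; python3 - <<'E'
from h import *
R=frame(np.radians(23-90),0)
print(np.round(get_obs()["qpos"],2))
s=plan([.5428,-.3103,.30],R,1,wmax=.12)
E
```

```text
8.15 [ 0.27487217 -0.66588257  0.10069461]
grasp [0.65797136 0.00305564 0.24142617]
L 151 mean [0.6313 0.1169 0.1034] bb [0.631  0.1175 0.1029] circ (258.6962585449219, 173.94859313964844) 7.00354528427124 [0.6309 0.1166 0.103 ] slope [0.017 0.013] zmed 0.10230595567863973
J 120 mean [0.6562 0.0077 0.1038] bb [0.6562 0.0082 0.1048] circ (292.0, 167.0) 6.708303928375244 [0.6558 0.0047 0.104 ] slope [ 0.025 -0.029] zmed 0.10228056828978557
[-0.37  0.78  0.93  0.61  1.83 -0.55]
n 13
{"jaw":1,"xyz":[-0.014,-0.014,-0.018],"rotation":[-0.038,-0.047,0.102]}
{"jaw":1,"xyz":[-0.017,-0.011,-0.017],"rotation":[-0.038,-0.047,0.101]}
{"jaw":1,"xyz":[-0.018,-0.01,-0.017],"rotation":[-0.038,-0.047,0.102]}
{"jaw":1,"xyz":[-0.02,-0.006,-0.017],"rotation":[-0.039,-0.048,0.101]}
{"jaw":1,"xyz":[-0.022,-0.004,-0.016],"rotation":[-0.038,-0.047,0.102]}
{"jaw":1,"xyz":[-0.022,-0.001,-0.014],"rotation":[-0.038,-0.047,0.102]}
{"jaw":1,"xyz":[-0.023,0.002,-0.014],"rotation":[-0.038,-0.047,0.101]}
{"jaw":1,"xyz":[-0.023,0.005,-0.012],"rotation":[-0.038,-0.047,0.102]}
{"jaw":1,"xyz":[-0.023,0.007,-0.012],"rotation":[-0.038,-0.047,0.101]}
{"jaw":1,"xyz":[-0.023,0.01,-0.009],"rotation":[-0.038,-0.048,0.102]}
{"jaw":1,"xyz":[-0.022,0.013,-0.009],"rotation":[-0.038,-0.047,0.101]}
{"jaw":1,"xyz":[-0.021,0.015,-0.006],"rotation":[-0.038,-0.047,0.102]}
{"jaw":1,"xyz":[-0.02,0.018,-0.005],"rotation":[-0.038,-0.047,0.102]}
```

>>> send_rows(commands=[{"jaw":1,"xyz":[-0.014,-0.014,-0.018],"rotation":[-0.038,-0.047,0.102]},{"jaw":1,"xyz":[-0.017,-0.011,-0.017],"rotation":[-0.038,-0.047,0.101]},{"jaw":1,"xyz":[-0.018,-0.01,-0.017],"rotation":[-0.038,-0.047,0.102]},{"jaw":1,"xyz":[-0.02,-0.006,-0.017],"rotation":[-0.039,-0.048,0.101]},{"jaw":1,"xyz":[-0.022,-0.004,-0.016],"rotation":[-0.038,-0.047,0.102]},{"jaw":1,"xyz":[-0.022,-0.001,-0.014],"rotation":[-0.038,-0.047,0.102]},{"jaw":1,"xyz":[-0.023,0.002,-0.014],"rotation":[-0.038,-0.047,0.101]}])

```text
t: 8.9
tool_pos: [0.5939, -0.161, 0.2502]
tool_rot: [[0.523, 0.851, 0.054], [0.79, -0.507, 0.345], [0.321, -0.138, -0.937]]
contact_force: [0.4, 0.3, 0.2]
finger_gap: 1.002
finger_force: 0.0
```

>>> send_rows(commands=[{"jaw":1,"xyz":[-0.023,0.005,-0.012],"rotation":[-0.038,-0.047,0.102]},{"jaw":1,"xyz":[-0.023,0.007,-0.012],"rotation":[-0.038,-0.047,0.101]},{"jaw":1,"xyz":[-0.023,0.01,-0.009],"rotation":[-0.038,-0.048,0.102]},{"jaw":1,"xyz":[-0.022,0.013,-0.009],"rotation":[-0.038,-0.047,0.101]},{"jaw":1,"xyz":[-0.021,0.015,-0.006],"rotation":[-0.038,-0.047,0.102]},{"jaw":1,"xyz":[-0.02,0.018,-0.005],"rotation":[-0.038,-0.047,0.102]},{"jaw":1,"xyz":[0,0,0],"rotation":[0,0,0]},{"jaw":1,"xyz":[0,0,0],"rotation":[0,0,0]}])

```text
t: 9.7
tool_pos: [0.5417, -0.3099, 0.2704]
tool_rot: [[0.92, 0.392, -0.011], [0.392, -0.92, 0.005], [-0.008, -0.009, -1.0]]
contact_force: [-0.2, -0.1, -0.2]
finger_gap: 0.999
finger_force: 0.0
```

```bash
python3 lid.py .104; python3 - <<'E'
from h import *
o=get_obs();print(np.round(o["qpos"],2))
f=grab_frame("scene"); P=pts(f); Z=P[...,2]
for nm,x,y in(("L",.632,.114),("R",.682,-.116),("J",.657,-.001)):
    m=(np.hypot(P[...,0]-x,P[...,1]-y)<.035)&(Z>.09)&(Z<.116); q=P[m]; print(nm,m.sum(),q.mean(0),np.median(q[:,2]))
R=frame(np.radians(23-90),0)
s=plan([.5428,-.3103,.20],R,1,vmax=.04); plan([.5428,-.3103,.137],R,1,vmax=.025,start=s)
a=np.hstack([f["img"][130:290,250:430]]); cv2.imwrite("pics/w1.png",cv2.resize(a,None,fx=3.6,fy=3.6,interpolation=cv2.INTER_CUBIC)[...,::-1])
E
```

```text
9.7 [-0.23663641 -0.11247936 -0.22145886]
grasp [ 0.54195437 -0.30995354  0.28937985]
L 152 mean [0.6311 0.1169 0.1036] bb [0.6312 0.1175 0.1044] circ (258.631591796875, 173.92105102539062) 6.949905872344971 [0.631  0.1168 0.103 ] slope [0.02  0.041] zmed 0.10238617348769602
R 146 mean [ 0.6807 -0.1122  0.1036] bb [ 0.681  -0.1128  0.1024] circ (326.73077392578125, 160.26922607421875) 6.838261127471924 [ 0.6805 -0.1119  0.103 ] slope [ 0.01  -0.039] zmed 0.10246993973724608
J 150 mean [0.6551 0.0047 0.1037] bb [0.6551 0.0048 0.1049] circ (292.0, 167.3076934814453) 6.984867095947266 [0.6548 0.0047 0.104 ] slope [0.016 0.007] zmed 0.1030430033351385
[-0.71  0.53  1.1  -0.    1.52  0.46]
L 121 [0.62267312 0.10840167 0.10134244] 0.10279221670477674
R 191 [ 0.67740074 -0.11724891  0.10320464] 0.10377217462076722
J 185 [ 0.65204678 -0.00081547  0.10290582] 0.10350465487579161
n 3
{"jaw":1,"xyz":[0,0.001,0.03],"rotation":[-0.003,0.003,0]}
{"jaw":1,"xyz":[0.001,0,0.029],"rotation":[-0.003,0.003,0.001]}
{"jaw":1,"xyz":[0,0.001,0.03],"rotation":[-0.003,0.003,0]}
n 3
{"jaw":1,"xyz":[0,0,0.021],"rotation":[0,0,0]}
{"jaw":1,"xyz":[0,0,0.021],"rotation":[0,0,0]}
{"jaw":1,"xyz":[0,0,0.021],"rotation":[0,0,0]}
```

View pics/w1.png

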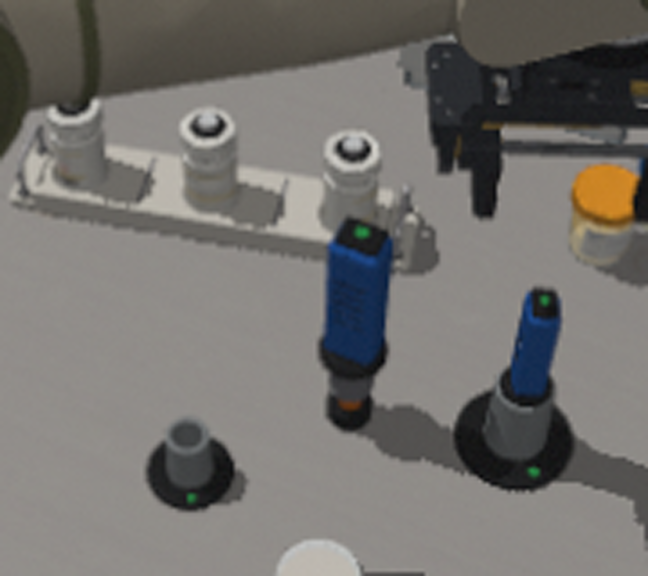

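The jar stands upright in the middle pocket, at (207,150) in the crop. The small wand is free at (530,350), with the gripper above it. I'll descend on it.

>>> send_rows(commands=[{"jaw":1,"xyz":[0.001,0.001,0.03],"rotation":[-0.003,0.003,0]},{"jaw":1,"xyz":[0.001,0,0.029],"rotation":[-0.003,0.003,0.001]},{"jaw":1,"xyz":[0,0.001,0.03],"rotation":[-0.003,0.003,0]},{"jaw":1,"xyz":[0,0,0.021],"rotation":[0,0,0]},{"jaw":1,"xyz":[0,0,0.021],"rotation":[0,0,0]},{"jaw":1,"xyz":[0,0,0.021],"rotation":[0,0,0]},{"jaw":1,"xyz":[0,0,0],"rotation":[0,0,0]}])

```text
t: 10.5
tool_pos: [0.5427, -0.3098, 0.1155]
tool_rot: [[0.921, 0.39, -0.004], [0.39, -0.921, 0.003], [-0.003, -0.004, -1.0]]
contact_force: [-0.5, -0.1, -0.0]
finger_gap: 1.0
finger_force: 0.0
```

```bash
python3 - <<'E'
from h import *
o=get_obs();print(o["t"],o["contact_force"],o["tool_pos"]-.019*o["tool_rot"][:,2],np.round(o["tool_rot"],3).tolist())
R=frame(np.radians(23-90),0); plan([.5438,-.3105,.136],R,1)
E
```

```text
10.5 [-0.51999367 -0.06875605 -0.03731778] [ 0.54274928 -0.30986869  0.13447875] [[0.921, 0.39, -0.004], [0.39, -0.921, 0.003], [-0.003, -0.004, -1.0]]
n 1
{"jaw":1,"xyz":[0.001,0.001,-0.002],"rotation":[-0.004,0.003,0]}
```

Close, then lift straight up.

>>> send_rows(commands=[{"jaw":1,"xyz":[0.001,0.001,-0.002],"rotation":[-0.004,0.003,0]},{"jaw":0,"xyz":[0,0,0],"rotation":[0,0,0]},{"jaw":0,"xyz":[0,0,0],"rotation":[0,0,0]},{"jaw":0,"xyz":[0,0,0],"rotation":[0,0,0]},{"jaw":0,"xyz":[0,0,0],"rotation":[0,0,0]},{"jaw":0,"xyz":[0,0,0],"rotation":[0,0,0]},{"jaw":0,"xyz":[0,0,0],"rotation":[0,0,0]},{"jaw":0,"xyz":[0,0,0],"rotation":[0,0,0]}])

```text
t: 11.3
tool_pos: [0.5448, -0.312, 0.1202]
tool_rot: [[0.921, 0.389, 0.004], [0.389, -0.921, -0.004], [0.002, 0.005, -1.0]]
contact_force: [0.5, -0.0, -0.4]
finger_gap: 0.389
finger_force: 0.0
```

>>> send_rows(commands=[{"jaw":0,"xyz":[0,0,0],"rotation":[0,0,0]},{"jaw":0,"xyz":[0,0,-0.01],"rotation":[0,0,0]},{"jaw":0,"xyz":[0,0,-0.02],"rotation":[0,0,0]},{"jaw":0,"xyz":[0,0,-0.025],"rotation":[0,0,0]},{"jaw":0,"xyz":[0,0,-0.025],"rotation":[0,0,0]},{"jaw":0,"xyz":[0,0,-0.025],"rotation":[0,0,0]},{"jaw":0,"xyz":[0,0,-0.025],"rotation":[0,0,0]},{"jaw":0,"xyz":[0,0,-0.025],"rotation":[0,0,0]}])

```text
t: 12.1
tool_pos: [0.544, -0.3112, 0.2769]
tool_rot: [[0.921, 0.389, 0.004], [0.389, -0.921, -0.004], [0.002, 0.005, -1.0]]
contact_force: [-0.1, 0.3, -1.5]
finger_gap: 0.271
finger_force: 30.0
```

>>> send_rows(commands=[{"jaw":0,"xyz":[0,0,-0.03],"rotation":[0,0,0]},{"jaw":0,"xyz":[0,0,-0.03],"rotation":[0,0,0]},{"jaw":0,"xyz":[0,0,0],"rotation":[0,0,0]},{"jaw":0,"xyz":[0,0,0],"rotation":[0,0,0]},{"jaw":0,"xyz":[0,0,0],"rotation":[0,0,0]}])

```text
t: 12.6
tool_pos: [0.5436, -0.311, 0.3336]
tool_rot: [[0.921, 0.389, 0.002], [0.389, -0.921, -0.002], [0.001, 0.002, -1.0]]
contact_force: [0.3, -0.1, -1.2]
finger_gap: 0.269
finger_force: 30.0
```

```bash
python3 - <<'E'
from h import *
o=get_obs();print(o["t"],o["contact_force"],o["finger_gap"]*88,o["tool_pos"]-.019*o["tool_rot"][:,2],np.round(o["tool_rot"],3).tolist(),np.round(o["qpos"],2))
f=grab_frame("scene"); np.savez("scene3",**f); P=pts(f)
g=o["tool_pos"]
m=(np.hypot(P[...,0]-.544,P[...,1]+.31)<.04)&(P[...,2]>.1); q=P[m]; 
hsv=cv2.cvtColor(f["img"],cv2.COLOR_RGB2HSV)
for lo in np.arange(.12,.3,.01):
    k=m&(P[...,2]>lo)&(P[...,2]<=lo+.01)
    if k.sum()>2: print("%.2f"%lo,k.sum(),np.round(np.median(P[k],0),4),np.round(np.ptp(P[k],0),3),np.median(hsv[k],0), np.median(f["img"][k],0))
v,u=np.nonzero(m); print(u.min(),u.max(),v.min(),v.max())
u0,v0=int(u.mean())-60,int(v.mean())-60
cv2.imwrite("pics/w2.png",cv2.resize(f["img"][max(v0,0):v0+120,u0:u0+130],None,fx=5,fy=5,interpolation=cv2.INTER_CUBIC)[:600,:,::-1]); print(u0,v0)
E
```

```text
12.6 [ 0.25941488 -0.05173079 -1.1518562 ] 23.70258349803331 [ 0.54360277 -0.3109469   0.35257259] [[0.921, 0.389, 0.002], [0.389, -0.921, -0.002], [0.001, 0.002, -1.0]] [-0.71  0.51  0.97 -0.    1.66  0.46]
0.22 12 [ 0.5335 -0.3148  0.2281] [0.012 0.023 0.004] [12.5 12.  85.5] [85.5 85.  82.5]
0.23 70 [ 0.5383 -0.3136  0.2372] [0.022 0.025 0.01 ] [60.  19.5 29.5] [29. 27. 26.]
0.24 12 [ 0.5393 -0.3128  0.2432] [0.005 0.023 0.006] [ 13.  199.5  85.5] [85.5 48.5 19. ]
0.25 19 [ 0.5345 -0.3139  0.2564] [0.009 0.02  0.007] [21. 20. 61.] [60. 55. 55.]
0.26 30 [ 0.5355 -0.3112  0.2648] [0.016 0.026 0.009] [120.   10.5  59.5] [57.  57.  59.5]
0.27 28 [ 0.5341 -0.3147  0.273 ] [0.012 0.025 0.008] [120.   9.  60.] [58. 58. 60.]
0.28 31 [ 0.5304 -0.3178  0.2881] [0.02  0.035 0.006] [105.  24.  43.] [42. 41. 32.]
0.29 77 [ 0.5338 -0.3124  0.293 ] [0.031 0.036 0.01 ] [108.  36.  25.] [21. 24. 25.]
399 458 34 204
360 58
```

View pics/w2.png

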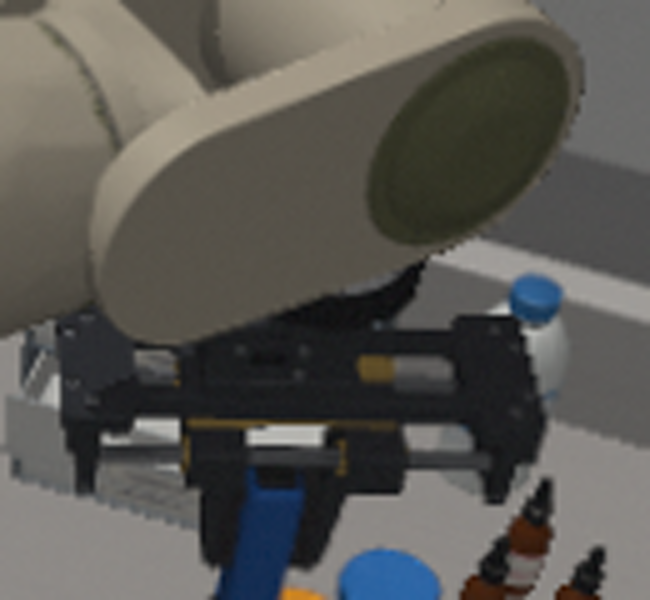

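```bash
python3 - <<'E'
from h import *
R=frame(np.radians(23-90),0)
s=plan([.657,.0024,.345],R,0,vmax=.03)
s=plan([.657,.0024,.255],R,0,vmax=.025,start=s)
E
```

```text
n 12
{"jaw":0,"xyz":[0.019,-0.02,0.001],"rotation":[0,0,0]}
{"jaw":0,"xyz":[0.019,-0.021,0],"rotation":[0,0,0]}
{"jaw":0,"xyz":[0.019,-0.02,0.001],"rotation":[0.001,0,0]}
{"jaw":0,"xyz":[0.018,-0.021,0],"rotation":[0,0,-0.001]}
{"jaw":0,"xyz":[0.019,-0.02,0.001],"rotation":[0,0,0]}
{"jaw":0,"xyz":[0.019,-0.02,0.001],"rotation":[0,-0.001,0]}
{"jaw":0,"xyz":[0.019,-0.021,0],"rotation":[0,0,0]}
{"jaw":0,"xyz":[0.019,-0.02,0.001],"rotation":[0.001,0,0]}
{"jaw":0,"xyz":[0.019,-0.02,0.001],"rotation":[0,0,0]}
{"jaw":0,"xyz":[0.019,-0.021,0],"rotation":[0,0,-0.001]}
{"jaw":0,"xyz":[0.019,-0.02,0.001],"rotation":[0,0,0]}
{"jaw":0,"xyz":[0.018,-0.02,0],"rotation":[0,0,0]}
n 4
{"jaw":0,"xyz":[0,0,0.023],"rotation":[0,0,0]}
{"jaw":0,"xyz":[0,0,0.022],"rotation":[0,0,0]}
{"jaw":0,"xyz":[0,0,0.023],"rotation":[0,0,0]}
{"jaw":0,"xyz":[0,0,0.022],"rotation":[0,0,0]}
```

>>> send_rows(commands=[{"jaw":0,"xyz":[0.019,-0.02,0.001],"rotation":[0,0,0]},{"jaw":0,"xyz":[0.019,-0.021,0],"rotation":[0,0,0]},{"jaw":0,"xyz":[0.019,-0.02,0.001],"rotation":[0.001,0,0]},{"jaw":0,"xyz":[0.018,-0.021,0],"rotation":[0,0,-0.001]},{"jaw":0,"xyz":[0.019,-0.02,0.001],"rotation":[0,0,0]},{"jaw":0,"xyz":[0.019,-0.02,0.001],"rotation":[0,-0.001,0]}])

```text
t: 13.25
tool_pos: [0.6006, -0.1537, 0.3298]
tool_rot: [[0.921, 0.39, 0.001], [0.39, -0.921, -0.002], [0.0, 0.002, -1.0]]
contact_force: [-0.6, -0.3, -1.3]
finger_gap: 0.271
finger_force: 30.0
```

>>> send_rows(commands=[{"jaw":0,"xyz":[0.019,-0.021,0],"rotation":[0,0,0]},{"jaw":0,"xyz":[0.019,-0.02,0.001],"rotation":[0.001,0,0]},{"jaw":0,"xyz":[0.019,-0.02,0.001],"rotation":[0,0,0]},{"jaw":0,"xyz":[0.019,-0.021,0],"rotation":[0,0,-0.001]},{"jaw":0,"xyz":[0.019,-0.02,0.001],"rotation":[0,0,0]},{"jaw":0,"xyz":[0.018,-0.02,0],"rotation":[0,0,0]}])

```text
t: 13.85
tool_pos: [0.6571, 0.0027, 0.3263]
tool_rot: [[0.92, 0.391, 0.0], [0.391, -0.92, -0.002], [-0.001, 0.002, -1.0]]
contact_force: [-0.4, -1.2, -1.2]
finger_gap: 0.271
finger_force: 30.0
```

>>> send_rows(commands=[{"jaw":0,"xyz":[0,0,0.023],"rotation":[0,0,0]},{"jaw":0,"xyz":[0,0,0.022],"rotation":[0,0,0]},{"jaw":0,"xyz":[0,0,0.023],"rotation":[0,0,0]},{"jaw":0,"xyz":[0,0,0.022],"rotation":[0,0,0]},{"jaw":0,"xyz":[0,0,0],"rotation":[0,0,0]},{"jaw":0,"xyz":[0,0,0],"rotation":[0,0,0]}])

```text
t: 14.45
tool_pos: [0.6571, 0.0014, 0.2378]
tool_rot: [[0.921, 0.391, 0.002], [0.391, -0.921, -0.002], [0.001, 0.002, -1.0]]
contact_force: [-0.4, -0.8, -0.6]
finger_gap: 0.27
finger_force: 30.0
```

```bash
python3 - <<'E'
from h import *
o=get_obs();print(o["t"],o["contact_force"],o["tool_pos"]-.019*o["tool_rot"][:,2],np.round(o["tool_rot"],3).tolist(),np.round(o["qpos"],2))
f=grab_frame("scene"); np.savez("scene4",**f); P=pts(f)
c=f["R"]@np.array([.657,0.0024,.13])+f["t"]; u0,v0=int(f["cx"]+f["fx"]*c[0]/c[2]),int(f["cy"]+f["fy"]*c[1]/c[2]); print(u0,v0)
cv2.imwrite("pics/f1.png",cv2.resize(f["img"][v0-40:v0+40,u0-50:u0+50],None,fx=7,fy=7,interpolation=cv2.INTER_CUBIC)[:,:,::-1])
E
```

```text
14.45 [-0.38670574 -0.81097378 -0.61128046] [0.65711311 0.00139953 0.25676207] [[0.921, 0.391, 0.002], [0.391, -0.921, -0.002], [0.001, 0.002, -1.0]] [-0.18  0.62  1.04 -0.    1.48  0.99]
306 158
```

View pics/f1.png

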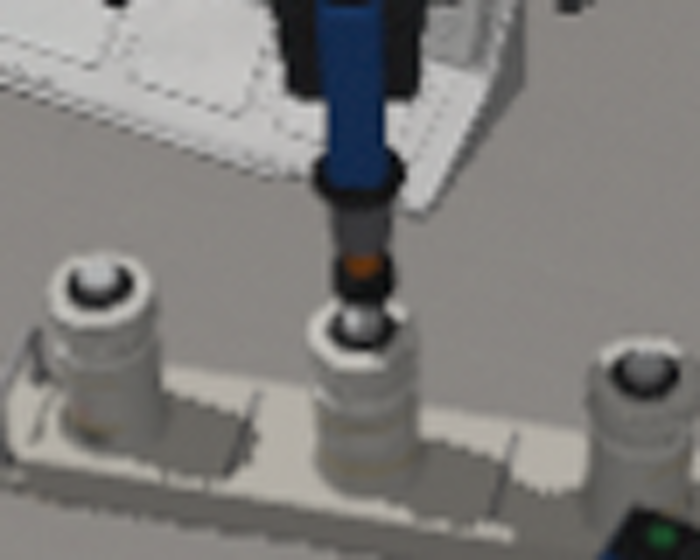

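The crop shows the wand hanging right above the button: head at (362,275), button at (362,320). The head is fully out, with the orange neck visible. I'll check the alignment numerically in the same camera's depth.

```bash
cat > al.py <<'E'
from h import *
from scipy.optimize import least_squares
def fit(q,r): 
    s=least_squares(lambda c:np.hypot(*(q[:,:2]-c).T)-r,q[:,:2].mean(0)+[.008,.004],loss="soft_l1",f_scale=.0015); return s.x
o=get_obs(); g=o["tool_pos"]-.019*o["tool_rot"][:,2]; zo=g[2]-.1256; print("grasp",g,"origin z",zo,"t",o["t"])
A=[]
for k in range(4):
    f=grab_frame("scene"); P=pts(f); Z=P[...,2]; n=np.hypot(P[...,0]-.65,P[...,1]-.0)<.045
    V=f["img"].max(2)
    hd=fit(P[n&(Z>zo+.001)&(Z<zo+.012)&(V<75)&(np.hypot(P[...,0]-.65,P[...,1])<.03)],.0135)
    br=fit(P[n&(Z>zo+.03)&(Z<zo+.058)],.013)
    ld=fit(P[n&(Z>.084)&(Z<.100)],.0235); bd=fit(P[n&(Z>.05)&(Z<.082)],.022)
    A.append(np.r_[hd,br,ld,bd])
A=np.array(A); print("head,barrel,lid,body",np.round(A.mean(0),4),"sd",np.round(A.std(0),4))
E
python3 al.py
```

```text
grasp [0.65740449 0.00137244 0.25763144] origin z 0.13203143854351956 t 14.5
head,barrel,lid,body [0.6601 0.0019 0.6593 0.0015 0.6588 0.0031 0.6584 0.0028] sd [0.0004 0.0005 0.0003 0.0003 0.0003 0.0001 0.0002 0.0001]
```

>>> send_rows(commands=[{"jaw":0,"xyz":[0,-0.0014,0.005],"rotation":[0,0,0]},{"jaw":0,"xyz":[0,0,0.006],"rotation":[0,0,0]},{"jaw":0,"xyz":[0,0,0.005],"rotation":[0,0,0]},{"jaw":0,"xyz":[0,0,0],"rotation":[0,0,0]},{"jaw":0,"xyz":[0,0,0],"rotation":[0,0,0]}])

```text
t: 15.2
tool_pos: [0.6567, 0.0026, 0.2215]
tool_rot: [[0.92, 0.391, 0.002], [0.391, -0.92, -0.002], [0.001, 0.003, -1.0]]
contact_force: [-0.3, 0.7, -0.7]
finger_gap: 0.271
finger_force: 30.0
```

```bash
python3 al.py; python3 -c "
from h import *
print(get_obs()['contact_force'])"
```

```text
grasp [0.65665422 0.00266599 0.24053375] origin z 0.11493374751833177 t 15.2
head,barrel,lid,body [0.659  0.0034 0.6582 0.0027 0.6591 0.003  0.6583 0.0027] sd [0.0004 0.0004 0.0002 0.0002 0.0001 0.0002 0.0002 0.0001]
[ 0.62789277 -0.14691229 -0.6645908 ]
```

>>> send_rows(commands=[{"jaw":0,"xyz":[0,0,0.003],"rotation":[0,0,0]},{"jaw":0,"xyz":[0,0,0.003],"rotation":[0,0,0]},{"jaw":0,"xyz":[0,0,0],"rotation":[0,0,0]},{"jaw":0,"xyz":[0,0,0],"rotation":[0,0,0]}])

```text
t: 15.8
tool_pos: [0.6568, 0.0026, 0.2159]
tool_rot: [[0.921, 0.391, 0.003], [0.391, -0.921, -0.002], [0.002, 0.003, -1.0]]
contact_force: [0.6, -0.1, 0.8]
finger_gap: 0.272
finger_force: 30.0
```

>>> send_rows(commands=[{"jaw":0,"xyz":[0,0,0.002],"rotation":[0,0,0]},{"jaw":0,"xyz":[0,0,0.001],"rotation":[0,0,0]},{"jaw":0,"xyz":[0,0,0],"rotation":[0,0,0]},{"jaw":0,"xyz":[0,0,0],"rotation":[0,0,0]}])

```text
t: 16.2
tool_pos: [0.6568, 0.0026, 0.2128]
tool_rot: [[0.92, 0.391, 0.003], [0.391, -0.92, -0.002], [0.002, 0.003, -1.0]]
contact_force: [0.1, -0.1, 2.0]
finger_gap: 0.266
finger_force: 30.0
```

>>> send_rows(commands=[{"jaw":0,"xyz":[0,0,0.001],"rotation":[0,0,0]},{"jaw":0,"xyz":[0,0,0.001],"rotation":[0,0,0]},{"jaw":0,"xyz":[0,0,0],"rotation":[0,0,0]},{"jaw":0,"xyz":[0,0,0],"rotation":[0,0,0]}])

```text
t: 16.6
tool_pos: [0.6567, 0.0026, 0.2108]
tool_rot: [[0.92, 0.391, 0.002], [0.391, -0.92, -0.002], [0.001, 0.003, -1.0]]
contact_force: [-1.4, 0.1, 2.7]
finger_gap: 0.269
finger_force: 30.0
```

```bash
cat > neck.py <<'E'
from h import *
def proj(f,X):
    K=np.array([[f["fx"],0,f["cx"]],[0,f["fy"],f["cy"]],[0,0,1.]])
    return cv2.projectPoints(np.array(X,float).reshape(-1,1,3),cv2.Rodrigues(f["R"])[0],f["t"],K,np.array([f["k1"],0,0,0,0.]))[0].reshape(-1,2)
def prof(f,x,y):
    cam=-f["R"].T@f["t"]; d=cam[:2]-[x,y]; d/=np.linalg.norm(d); s=np.array([-d[1],d[0]])
    zs=np.arange(.06,.20,.0005); im=f["img"].astype(np.float32); out=0
    for w in(-.004,-.002,0,.002,.004):
        q=proj(f,np.c_[np.tile(np.r_[x,y]+d*np.sqrt(.0135**2-w*w)+s*w,(len(zs),1)),zs]).astype(np.float32)
        out=out+cv2.remap(im,q[None,:,0],q[None,:,1],cv2.INTER_LINEAR)[0]/5
    return zs,out
def neck(f,x,y):
    zs,c=prof(f,x,y); o=np.clip(c[:,0]-c[:,2],0,None); h=o.max()/2; k=np.nonzero(o>h)[0]; 
    return zs[k[0]],zs[k[-1]],o.max(),o.sum()*.0005
if __name__=="__main__":
    f=dict(np.load("scene4.npz")); print("before (origin .1312, neck .1442-.1582)",np.round(neck(f,.6591,.0014),4), np.round(proj(f,[[.6571,.0014,.144]]),1))
    for k in range(3):
        g=grab_frame("scene"); print(np.round(neck(g,.6587,.003),4))
    np.savez("scene5",**g)
    for nm,ff,xy in(("b4",f,(.6591,.0014)),("now",g,(.6587,.003))):
        zs,c=prof(ff,*xy); print(nm); print([(round(z,4),*c[i].astype(int)) for i,z in enumerate(zs) if i%4==0 and .09<z<.175])
E
python3 neck.py; python3 al.py
```

```text
before (origin .1312, neck .1442-.1582) [ 0.15    0.16   69.7355  0.9854] [[306.8 155.5]]
[ 0.127   0.133  50.892   0.5838]
[ 0.127   0.133  50.6641  0.5759]
[ 0.127   0.133  50.6281  0.5697]
b4
[(np.float64(0.09), np.int64(110), np.int64(108), np.int64(105)), (np.float64(0.092), np.int64(114), np.int64(112), np.int64(109)), (np.float64(0.094), np.int64(136), np.int64(135), np.int64(130)), (np.float64(0.096), np.int64(159), np.int64(157), np.int64(152)), (np.float64(0.098), np.int64(171), np.int64(169), np.int64(163)), (np.float64(0.1), np.int64(181), np.int64(179), np.int64(173)), (np.float64(0.102), np.int64(162), np.int64(161), np.int64(156)), (np.float64(0.104), np.int64(137), np.int64(136), np.int64(132)), (np.float64(0.106), np.int64(97), np.int64(96), np.int64(94)), (np.float64(0.108), np.int64(49), np.int64(49), np.int64(49)), (np.float64(0.11), np.int64(38), np.int64(38), np.int64(38)), (np.float64(0.112), np.int64(52), np.int64(52), np.int64(52)), (np.float64(0.114), np.int64(66), np.int64(66), np.int64(67)), (np.float64(0.116), np.int64(81), np.int64(80), np.int64(81)), (n
[... 4079 characters left out ...]
np.int64(32), np.int64(31), np.int64(33)), (np.float64(0.162), np.int64(26), np.int64(26), np.int64(28)), (np.float64(0.164), np.int64(22), np.int64(23), np.int64(24)), (np.float64(0.166), np.int64(21), np.int64(22), np.int64(23)), (np.float64(0.168), np.int64(21), np.int64(22), np.int64(25)), (np.float64(0.17), np.int64(20), np.int64(28), np.int64(41)), (np.float64(0.172), np.int64(18), np.int64(35), np.int64(62)), (np.float64(0.174), np.int64(18), np.int64(38), np.int64(70))]
grasp [0.65669683 0.00264638 0.22976026] origin z 0.10416025691150105 t 16.75
head,barrel,lid,body [0.6586 0.0025 0.6583 0.0026 0.6588 0.0031 0.6583 0.0026] sd [0.0004 0.0003 0.0002 0.0003 0.0002 0.0002 0.0002 0.0001]
```

>>> send_rows(commands=[{"jaw":0,"xyz":[0,0,0.0005],"rotation":[0,0,0]},{"jaw":0,"xyz":[0,0,0],"rotation":[0,0,0]},{"jaw":0,"xyz":[0,0,0],"rotation":[0,0,0]},{"jaw":0,"xyz":[0,0,0],"rotation":[0,0,0]},{"jaw":0,"xyz":[0,0,0],"rotation":[0,0,0]}])

```text
t: 17.45
tool_pos: [0.6567, 0.0026, 0.2102]
tool_rot: [[0.92, 0.391, 0.002], [0.391, -0.92, -0.002], [0.001, 0.003, -1.0]]
contact_force: [0.1, 0.7, 2.4]
finger_gap: 0.265
finger_force: 30.0
```

```bash
python3 - <<'E'
from h import *
from neck import neck
F=[]
for k in range(6):
    g=grab_frame("scene"); F.append(get_obs()["contact_force"])
print(np.mean(F,0),np.std(F,0),neck(g,.6587,.003)); o=get_obs(); print(o["tool_pos"],np.abs(o["qvel"]).max(),o["finger_force"])
E
python3 al.py
```

```text
[-0.06957334  0.11312439  2.23967201] [0.8184169  0.61697717 0.27659039] (np.float64(0.12700000000000006), np.float64(0.13300000000000006), np.float32(38.35488), np.float32(0.48629656))
[0.65672144 0.00261802 0.21018331] 0.0014237045869197175 29.972436876269057
grasp [0.6566769  0.00265792 0.22918321] origin z 0.10358321304730006 t 17.75
head,barrel,lid,body [0.6588 0.0027 0.658  0.0025 0.6589 0.003  0.6583 0.0028] sd [0.0004 0.0002 0.0004 0.0002 0.     0.0002 0.0001 0.0001]
```

```bash
python3 -c "
from plant import *
print(hand_in())"
```

```text
the job is handed in; nothing more can be done
None
```

I handed in the job after 17.75 s with the jar upright in the middle pocket and the wand held on its logger button; by force and neck length the head is in about 5 to 6 mm, but the interface returned no verdict.

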